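# Eject a cured resin casting from its mould and slide it onto the receiving stand

## Task

Demould the cured resin block: swing the keeper bar well clear of the cavity (turned more than about 70 degrees from straight), push the ejector grip along its track to the far end so that the block rises out of the mould, then slide the block sideways, without lifting or tipping it, until it lies wholly on the steel stand beside the mould. Afterwards push the ejector grip back to its starting end so that the ejector drops, leave the keeper bar swung clear, and leave the other things on the bench where they are.

Things in the scene. Friction and masses are not known exactly. Their poses are not given: they have to be found in the camera images.
- mould: Mould, fixed: aluminium block, open cavity in its flat top. Origin on the bench below the cavity's centre; x away from the robot, y left, z up. In this frame, mm: deck at z 66, x -65 to 95, y -65 to 65; cavity 94 (x) by 68 (y), centred. In front a grey ledge (x -125 to -65, y -75 to 75, top z 40) carries the ejector slide; the keeper's upright pivot is at x 76, y 0.
- casting: The block: amber-beige resin, 90 (x) by 64 (y) by 26 mm high, about 0.2 kg, two brown discs in its top. Origin: centre of its underside. Starts in the cavity with 2 mm of play all round, underside at z 36 mm in the mould's frame, top 4 mm below the deck. With the ejector up its underside is at z 67, 1 mm above the deck: it can be pushed off to either side.
- corner_a (a point): A lower corner of the casting: +45, +32 mm from the casting's origin.
- corner_b (a point): A lower corner of the casting: +45, -32 mm from the casting's origin.
- corner_c (a point): A lower corner of the casting: -45, +32 mm from the casting's origin.
- corner_d (a point): A lower corner of the casting: -45, -32 mm from the casting's origin.
- ejector_slide (a joint): Travel of the ejector grip along its straight track, 0 to 0.09 m: 0 is the end towards the mould's -y (ejector down, the starting end), 0.09 the end towards +y (ejector plate up by 31 mm, in proportion to the travel). It stays where it is left; 3 to 5 N moves it.
- slide_grip_top (a point): Centre of the top of the ejector grip: a black upright block 28 (mould x) by 20 (mould y) by 40 mm high on an aluminium track on the ledge. In the mould's frame, mm: x -97, y -45 + travel, z 94.5; its foot is at z 54.5.
- keeper (a joint): Angle of the keeper bar about its upright pivot, -1.75 to 1.75 rad: 0 is straight across the cavity towards the robot; positive is counter-clockwise from above (free end goes to the mould's -y). Either side will do (on the side of the stand it needs 1.5 or more to be out of the way of the block); clear beyond 1.2. It stays where left; 1 to 2 N at the knob moves it.
- keeper_knob (a point): Centre of the top of the keeper's knob: upright black cylinder 18 mm in diameter, 31 mm tall above the bar, 104 mm from the pivot. Steel bar 20 mm wide, from z 70 to 80 in the mould's frame (mm); knob top at z 111. Turned, the bar passes above whatever stands beside the mould.
- stand: Receiving stand, fixed: flat steel plate 124 (x) by 110 mm (y), top at z 64 mm, 2 mm below the mould's deck, on a grey foot. It is close against the mould's left or right side (gap 3 to 8 mm), square with it, its centre about 126 mm from the cavity's. Origin on the bench under its centre; axes parallel to the mould's.
- slide_box: Closed slide box, fixed, 122 by 102 by 43 mm high, grey with a white lid, on the mould's other side. Not part of the job. Origin under its centre.
- puck: Bystander: round resin casting 70 mm across, 22 mm high. Origin under its centre.
- jar: Bystander: jar 60 mm across, 75 mm high. Origin under its centre.
- bottle: Bystander: bottle 56 mm across, 120 mm high. Origin under its centre.
- beaker: Bystander: clear plastic beaker 70 mm across, 80 mm high. Origin under its centre.
- spatula: Bystander: spatula 180 mm long, lying flat.
Not all that is in view belongs to the job. What is shaped like the stand but orange or yellow is not meant.

How it is judged:
On the way, in this order (a step that is already met when the one before it is completed fails the run):
1. the keeper bar is swung clear of the cavity ((value of joint keeper above 1.2 rad or value of joint keeper below -1.2 rad)), for 0.2 s.
2. the ejector grip is at the far end and the casting stands raised out of the cavity (value of joint ejector_slide above 0.084 m and z of casting in the frame of mould above 0.063 m), for 0.2 s.
3. the casting lies wholly on the stand (x of corner_a in the frame of stand between -0.065 and 0.065 m and y of corner_a in the frame of stand between -0.058 and 0.058 m and x of corner_b in the frame of stand between -0.065 and 0.065 m and y of corner_b in the frame of stand between -0.058 and 0.058 m and x of corner_c in the frame of stand between -0.065 and 0.065 m and y of corner_c in the frame of stand between -0.058 and 0.058 m and x of corner_d in the frame of stand between -0.065 and 0.065 m and y of corner_d in the frame of stand between -0.058 and 0.058 m and z of casting in the frame of stand between 0.059 and 0.069 m and angle between casting's own z axis and vertical below 0.08 rad), for 0.2 s.
4. the ejector grip is back at its starting end (value of joint ejector_slide below 0.006 m), for 0.2 s.
At the end, for the whole second after the job is handed in: The casting rests flat on the stand's plate, all four lower corners on it (up to 3 mm over the edge is allowed), at rest; the ejector grip is within 6 mm of its starting end; the keeper bar is still turned more than 1.2 rad (70 degrees) from straight, to either side (all of step 3 and (value of joint keeper above 1.2 rad or value of joint keeper below -1.2 rad) and value of joint ejector_slide below 0.006 m and linear speed of casting below 0.01 m/s); the robot touches nothing.
It fails at once if the casting is lifted more than 20 mm above the raised ejector (z of casting in the frame of mould above 0.087 m).
It fails at once if the casting is tipped by more than 20 degrees (angle between casting's own z axis and vertical above 0.35 rad).
It fails at once if another thing on the bench (puck, jar, bottle, beaker or spatula) is moved by more than 30 mm (distance of any of puck, jar, bottle, beaker, spatula from where it was at the start of the episode above 0.03 m).
It also fails if it takes over 54 s, if anything falls off the work surface, if the arm or the gripper's body presses on something with over 40 N, if the wrist force passes 120 N, or if a joint passes its speed limit or range.

## Robot

A 6-joint arm with a two-finger parallel gripper is mounted at the origin on the work surface. World frame = base frame: x ahead of the robot, y to its left, z up, the work surface at z = 0. Lengths are in m, angles in rad, forces in N, time in s.
With the tool pointing down it reaches from about 0.25 to 0.8 m from the base axis. Payload 8.5 kg.
Tool frame: the origin (TCP) lies midway between the tips of the shut fingers; the grasp point (between the pads) lies 19 mm behind it (r.grip_point_offset is the distance from the TCP to the grasp point, in m); x points along the fingers, z is the direction in which the jaws open and shut, and the axes are right-handed (so a half turn about x gives the same grasp; the last joint's range is limited). The gripper opens to 85 mm and grips with 20 to 120 N. Pads are 22 mm wide; open, the fingers measure 114 mm over their backs; the gripper's body (76 mm by 85 mm) begins 54 mm behind the grasp point. The pads swing forward as they close: fully open they stand 13 mm farther back than shut.
Start: joints at [1.183, 0.238, -0.013, 1.319, 0, 1.571], TCP at [0.199, 0.486, 0.231] pointing down, gripper open.
Joint ranges: [-2.66, 2.66], [-1.03, 1.9], [-1.14, 1.46], [-1.82, 2.27], [-1.45, 1.34], [-3.14, 3.14]. Speed limits (rad/s): [2.22, 2.22, 2.79, 3.14, 3.14, 3.14].

## Interface

Orientations are given as a unit quaternion [x, y, z, w].
In Python, from workcell import monitor, eyes, order, r gives the robot as it stands. The module is installed in compiled form; this text tells all that it offers.
- The arm moves only by the tool drive_tool, never from a script. Its argument "motion" is a list of rows, each a list of 3 entries, a list of its own where there are three numbers: the finger opening in mm, from 0 to 85.4, then the shift along the tool's x, y, z in mm, then the turn, a rotation vector about the tool's x, y, z in degrees. A call has 1 to 8 rows; each row is the pose to reach, as a shift and turn from the pose commanded when the call began, along the tool's axes at that moment; what a row does not reach only later rows make up. A row lasts 1/8 s, in which the tool goes at most 62.5 mm and 10.7 degrees, less where a joint would pass 70% of its speed; a pose out of reach is approached as far as the arm can. A call with a gripper value outside its range is refused whole. The fingers move at their own pace and stop on an object; "squeeze" is the grip in N (left out, the last holds). Time passes only in rows, so rows that repeat a pose let the fingers close. It gives the time, the measured TCP pose, the force and the opening at its end, in the units of the state.
- monitor.observe(): the state, without advancing time (a new reading comes with each control period).
- eyes.get_image(name): name is "scene" or "top" or "wrist"; returns (picture, depth): 420x560x3 uint8, blue, green, red; 420x560 float32, m along the optical axis (not along the pixel's ray), 0 where there is no reading.
- eyes.calibration(name): a dict with "vfov" (degrees; the focal length in pixels is half the picture's height over the tangent of half this angle, whatever the lens; pixels are square), "cx", "cy" (the principal point, pixels), "rvec" (rotation vector, rad) and "tvec" (3), from world to camera coordinates, as OpenCV has them. Camera axes: x right, y down, z forward; pixel columns grow to the right and rows downward; lengths in m; the calibration is good to about 2 mm. The wrist camera is an equidistant fisheye: a pixel r from the principal point sees the ray r / f radians off the axis. A picture is of the moment at which its call begins: read the wrist's pose just before it. calibration takes no time and is no camera call; for the wrist camera it gives the pose at the moment of the call.
- order.sign_off(): hands the job in, once; it reports no verdict.
The state is a dict: "time": time; "joint_pos": joint angles; "qvel": joint speeds; "joint_torque": joint torques, N m; "eef_pos": TCP position; "orientation": TCP orientation; "contact_force": force on the tool from outside, world axes, zero at the start; "wrist_torque": the same for the moment, N m; "gripper_width": finger opening in m.
Only numpy, scipy, OpenCV 4.12 (cv2) and the standard library are available. Lean on these libraries where they do the work, as an engineer would, in place of code of your own. Each camera call takes 0.05 s, during which the arm holds its last target. There are 200 camera calls.

## Working session

There is one attempt and no reset: what is moved stays moved. The work goes in short steps, Python scripts to look and compute and a tool call to move; the robot and the scene stay as the last step left them, time stands still between calls to the robot, and variables do not carry over. Pictures are saved under pics/ and viewed, about 8 in all and at most 12, crops included, and the job is handed in when it is done.

Besides the shell and the picture viewer there is one more tool, called after "Request:" by a JSON object that holds its "fn" and its "kwargs", one argument or row to a line. drive_tool: Moves the arm, as the interface text tells. Its arguments: {"type":"object","properties":{"motion":{"type":"array","items":{"type":"array"}},"squeeze":{"type":"number"}},"required":["motion"]}

```bash
mkdir -p pics
cat > h.py <<'E'
import numpy as np, cv2
from workcell import monitor, eyes, order, r
from scipy.spatial.transform import Rotation as R
def snap(name,fn):
    c=eyes.calibration(name); p,d=eyes.get_image(name)
    np.savez('pics/'+fn+'.npz',p=p,d=d,rvec=c['rvec'],tvec=c['tvec'],k=[c['vfov'],c['cx'],c['cy']]); cv2.imwrite('pics/'+fn+'.png',p)
def load(fn):
    z=np.load('pics/'+fn+'.npz'); return z
def ray(z,u,v):
    f=210/np.tan(np.radians(z['k'][0])/2); M=R.from_rotvec(np.ravel(z['rvec'])).as_matrix(); t=np.ravel(z['tvec'])
    return -M.T@t, M.T@np.array([(u-z['k'][1])/f,(v-z['k'][2])/f,1])
def atz(z,u,v,h):
    o,d=ray(z,u,v); return o+d*(h-o[2])/d[2]
def pt(z,u,v):
    o,d=ray(z,u,v); return o+d*float(z['d'][int(v),int(u)])
def cloud(z):
    v,u=np.mgrid[0:420,0:560]; f=210/np.tan(np.radians(z['k'][0])/2); M=R.from_rotvec(np.ravel(z['rvec'])).as_matrix(); d=z['d']
    c=np.stack([(u-z['k'][1])/f*d,(v-z['k'][2])/f*d,d],-1)
    return (c-np.ravel(z['tvec']))@M
E
python3 - <<'E'
from h import *
snap('top','top0'); snap('scene','sc0')
s=monitor.observe(); print({k:np.round(v,3) for k,v in s.items()}, r.grip_point_offset)
for n in('top','scene'): print(eyes.calibration(n))
a=cv2.imread('pics/top0.png');cv2.imwrite('pics/top0b.png',cv2.resize(a,(800,600)))
E
```

```text
{'time': np.float64(0.1), 'joint_pos': array([ 1.183,  0.239, -0.014,  1.319, -0.   ,  1.571]), 'qvel': array([ 0.002, -0.002,  0.   ,  0.001, -0.   , -0.001]), 'joint_torque': array([-1.0000e-03, -5.3972e+01,  3.4700e+01,  1.3000e-02, -0.0000e+00,
       -0.0000e+00]), 'eef_pos': array([0.198, 0.486, 0.231]), 'orientation': array([-0.395,  0.587,  0.394,  0.587]), 'contact_force': array([-0.235,  0.136,  0.537]), 'wrist_torque': array([-0.007, -0.011,  0.028]), 'gripper_width': np.float64(0.085)} 0.0187
{'vfov': 44.76825857491631, 'cx': 283.4976315396072, 'cy': 216.5066466717816, 'rvec': array([ 2.17007412, -2.10312128,  0.21467808]), 'tvec': array([0.04150955, 0.55245473, 1.26230024])}
{'vfov': 50.53648226115577, 'cx': 276.8569121390959, 'cy': 212.97430764923806, 'rvec': array([ 1.40604069,  2.05973422, -0.94975564]), 'tvec': array([ 0.15021618, -0.26189112,  1.83870172])}
```

View pics/top0b.png

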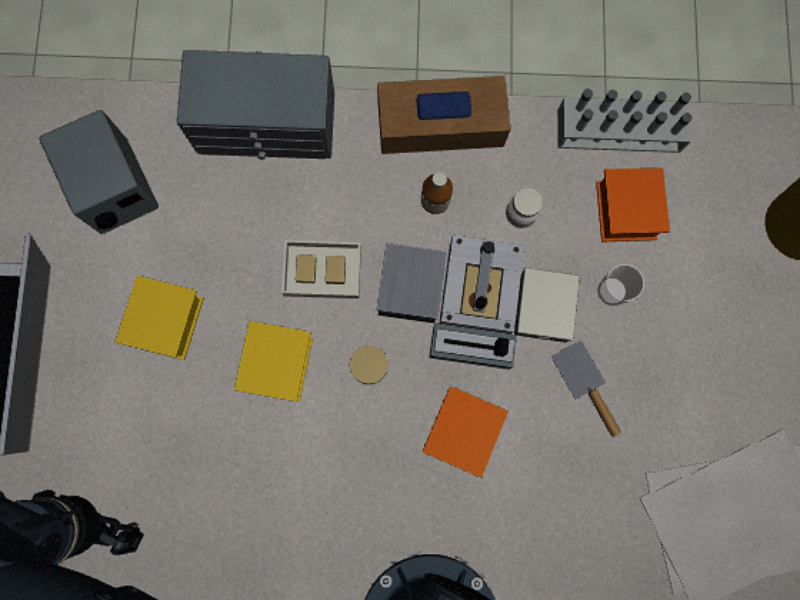

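View pics/sc0.png

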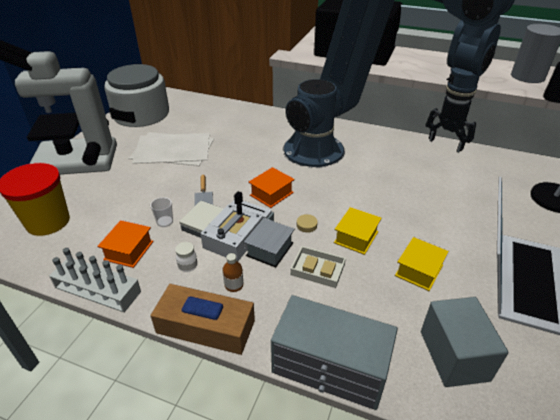

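The top view shows the mould at about (482,285) and the grey steel stand at (412,280) on its left (+y). The white slide box is at (548,303), and the ejector grip is at the right (-y) end at (502,346). The stand-shaped things at (160,317), (273,360), (465,430) and (635,203) are yellow or orange, so they are decoys. The grey plate beside the mould is the stand. I'll confirm that in an enlarged crop.

Run:
```python
from h import *
a=cv2.imread('pics/top0.png')[155:265,255:415];cv2.imwrite('pics/c1.png',cv2.resize(a,None,fx=5,fy=5,interpolation=cv2.INTER_CUBIC))
z=load('top0');P=cloud(z)
for h in (.04,.043,.064,.066,.0945,.111):
    pass
for n,(u,v) in dict(stand=(288,197),deck1=(320,185),deck2=(355,225),box=(385,213),grip=(351,242),knob=(336,208.5),block=(330,200),puck=(258,255),bottle=(307,126),jar=(370,142),orange=(326,302)).items(): print(n,np.round(pt(z,u,v),4))
```

```text
stand [0.5991 0.0491 0.065 ]
deck1 [ 0.6329 -0.0322  0.0673]
deck2 [ 0.5315 -0.1226  0.0688]
box [ 0.5696 -0.2042  0.0458]
grip [ 0.4836 -0.1079  0.0999]
knob [ 0.5643 -0.0689  0.1094]
block [ 0.5954 -0.059   0.0627]
puck [0.4521 0.1212 0.0249]
bottle [0.7705 0.0079 0.1217]
jar [ 0.7495 -0.1592  0.0779]
orange [ 0.3369 -0.0517  0.0688]
```

View pics/c1.png

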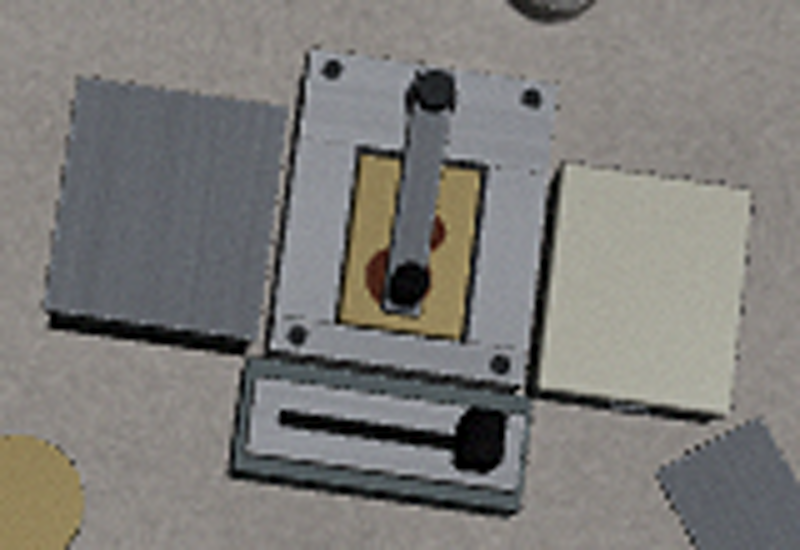

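The crop confirms it: the grey steel plate is on the mould's +y side, square with it, and the white-lidded box is on -y. The deck corners in the crop are (308,50), (556,80), (268,352) and (525,388); the knob is at (408,284) and the grip top at (482,440).

```bash
cat >> h.py <<'E'
def fit(m,w):
    m=np.array(m,float);w=np.array(w)[:,:2];mc,wc=m.mean(0),w.mean(0)
    H=(m-mc).T@(w-wc);th=np.arctan2(H[0,1]-H[1,0],H[0,0]+H[1,1]);c,s=np.cos(th),np.sin(th)
    A=np.array([[c,-s],[s,c]]);t=wc-A@mc
    return th,t,(w-(m@A.T+t))
E
python3 - <<'E'
from h import *
z=load('top0'); px=lambda x,y:(255+x/5-.4,155+y/5-.4)
w=[atz(z,*px(*q),.066) for q in((308,50),(556,80),(268,352),(525,388))]
m=np.array([(95,65),(95,-65),(-65,65),(-65,-65)])/1e3
th,t,e=fit(m,w);print('mould',th,np.degrees(th),t,'\n',np.round(e*1e3,1))
P=cloud(z)
A=np.array([[np.cos(th),-np.sin(th)],[np.sin(th),np.cos(th)]])
inv=lambda p:(np.array(p)[:2]-t)@A
for n,q,h in(('sTL',(80,76),.064),('sBL',(47,313),.064),('sBR',(247,342),.064),('knob',(408,284),.111),('grip',(482,440),.0945),('pivot',(435,90),.09),('bTL',(357,150),.062),('bTR',(487,165),.062),('bBL',(338,323),.062),('bBR',(463,340),.062)):
    p=atz(z,*px(*q),h); print(n,np.round(p*1e3,1),np.round(inv(p)*1e3,1))
q=P.reshape(-1,3);d=z['d'].ravel()>0
ml=np.c_[(q[:,:2]-t)@A,q[:,2]]
for nm,lo,hi,r_ in (('deck',.060,.074,.2),('knob',.1,.125,.12),('grip',.088,.105,.14)):
    k=d&(ml[:,2]>lo)&(ml[:,2]<hi)&(np.hypot(ml[:,0],ml[:,1])<r_)
    if nm=='grip': k&=ml[:,0]<-.07
    if nm=='knob': k&=(ml[:,0]<.05)&(ml[:,0]>-.06)
    print(nm,k.sum(),np.round(ml[k].min(0)*1e3,1),np.round(ml[k].max(0)*1e3,1),np.round(ml[k].mean(0)*1e3,1))
k=d&(ml[:,2]>.055)&(ml[:,2]<.075)&(ml[:,1]>.07)&(ml[:,1]<.25)&(abs(ml[:,0])<.1)
print('stand',np.round(np.percentile(ml[k],[1,99],axis=0)*1e3,1))
E
```

```text
mould -0.10116336203489232 -5.796233685953314 [ 0.58630506 -0.0762337 ] 
 [[-0.2 -0.4]
 [ 1.5 -0. ]
 [-0.2  0.9]
 [-1.2 -0.5]]
sTL [669.6  96.   64. ] [ 65.5 179.7]
sBL [544.7 108.5  64. ] [-60.  179.6]
sBR [533.2   6.5  64. ] [-61.2  77. ]
knob [556.7 -69.3 111. ] [-30.1   3.9]
grip [ 482.8 -108.7   94.5] [-99.7 -42.8]
pivot [661.5 -84.5  90. ] [75.7 -0.6]
bTL [635.9 -48.2  62. ] [46.5 32.9]
bTR [ 630.3 -115.5   62. ] [ 47.7 -34.6]
bBL [544.9 -39.8  62. ] [-44.9  32.1]
bBR [ 538.2 -103.7   62. ] [-45.1 -32.2]
deck 4899 [-199.7  -90.3   60. ] [194.1 181.7  74. ] [ 2.5 52.6 66.4]
knob 47 [-37.3  -5.1 101.8] [-20.5  11.5 116.2] [-29.5   3.3 111.3]
grip 92 [-111.5  -53.7   88.3] [-83.5 -33.4 101.2] [-98.1 -43.3  94.9]
stand [[-59.   72.6  59.7]
 [ 63.1 180.5  71.9]]
```

```bash
cat >> h.py <<'E'
TH=-0.1012; T=np.array([.5865,-.0758]); A=np.array([[np.cos(TH),-np.sin(TH)],[np.sin(TH),np.cos(TH)]])
def go(mx,my,z,ang,s=None):
    """mould x,y mm, world z mm, jaw axis angle (deg, from mould x ccw). prints tool shift mm, turn deg"""
    s=s or monitor.observe(); Q=R.from_quat(s['orientation']); p=np.r_[T+A@np.array([mx,my])/1e3,z/1e3]
    best=None
    for k in (0,180):
        a=TH+np.radians(ang+k); zz=np.array([np.cos(a),np.sin(a),0]); xx=np.array([0,0,-1.]); G=R.from_matrix(np.c_[xx,np.cross(zz,xx),zz])
        rv=np.degrees((Q.inv()*G).as_rotvec())
        if best is None or np.linalg.norm(rv)<np.linalg.norm(best): best=rv
    sh=Q.inv().apply(p-s['eef_pos'])*1e3
    print((mx,my,z,ang),'shift',np.round(sh,1),'turn',np.round(best,1)); return sh,best
def where():
    s=monitor.observe(); j=R.from_quat(s['orientation']).as_matrix()
    print('t',round(float(s['time']),2),'mould xy mm',np.round((s['eef_pos'][:2]-T)@A*1e3,1),'z',round(s['eef_pos'][2]*1e3,1),'jaw deg',round(np.degrees(np.arctan2(j[1,2],j[0,2])-TH),1),'x',np.round(j[:,0],3),'w',round(s['gripper_width']*1e3,1),'F',np.round(s['contact_force'],1),'q',np.round(s['joint_pos'],2))
E
python3 -c "
from h import *
where(); go(-28,3.5,200,90); go(-28,3.5,88,90)"
```

```text
t 0.1 mould xy mm [-442.9  519.4] z 230.8 jaw deg 73.6 x [-0.    -0.001 -1.   ] w 85.5 F [-0.2  0.1  0.5] q [ 1.18  0.24 -0.01  1.32 -0.    1.57]
(-28, 3.5, 200, 90) shift [  31.3 -543.8 -377.5] turn [-16.4  -0.1  -0. ]
(-28, 3.5, 88, 90) shift [ 143.3 -543.8 -377.4] turn [-16.4  -0.1  -0. ]
```

Request:
{"fn": "drive_tool", "kwargs": {
  "motion": [
    [40,[0,-52,-31],[0,0,0]],
    [40,[0,-95,-66],[-2,0,0]],
    [40,[0,-142,-98],[-5,0,0]],
    [40,[0,-190,-131],[-8,0,0]],
    [40,[0,-240,-166],[-11,0,0]],
    [40,[0,-290,-201],[-14,0,0]],
    [40,[0,-340,-236],[-16,0,0]],
    [40,[0,-388,-269],[-16,0,0]]
  ]
}}

```text
time: 1.1
eef_pos: [0.4567, 0.0883, 0.2312]
orientation: [-0.472, 0.526, 0.472, 0.526]
contact_force: [1.2, 1.3, -0.0]
gripper_width: 0.04
```

```bash
python3 -c "
from h import *
where(); go(-28,3.5,140,90)"
```

```text
t 1.1 mould xy mm [-145.7  150.1] z 231.2 jaw deg 89.6 x [ 0.  0. -1.] w 40.0 F [ 1.2  1.3 -0. ] q [ 0.19  0.14 -0.14  1.29  0.    0.3 ]
(-28, 3.5, 140, 90) shift [  91.2 -118.8 -145.8] turn [-0.4  0.  -0. ]
```

Request:
{"fn": "drive_tool", "kwargs": {
  "motion": [
    [40,[0,-35,-43],[0,0,0]],
    [40,[10,-70,-86],[0,0,0]],
    [40,[40,-100,-125],[0,0,0]],
    [40,[75,-119,-146],[0,0,0]],
    [40,[91,-119,-146],[0,0,0]],
    [40,[91,-119,-146],[0,0,0]]
  ]
}}

```text
time: 1.85
eef_pos: [0.5573, -0.068, 0.1386]
orientation: [-0.471, 0.527, 0.473, 0.526]
contact_force: [-0.2, -0.4, 0.7]
gripper_width: 0.04
```

```bash
python3 -c "
from h import *
where(); snap('wrist','w1'); go(-28,3.5,88,90);snap('top','t1')
import cv2
a=cv2.imread('pics/w1.png');b=cv2.imread('pics/t1.png')[150:260,270:410]
cv2.imwrite('pics/m1.png',np.hstack([cv2.resize(a,(440,330)),cv2.resize(b,(360,330))]))"
```

```text
t 1.85 mould xy mm [-29.8   4.8] z 138.6 jaw deg 89.5 x [-0.004  0.    -1.   ] w 40.0 F [-0.2 -0.4  0.7] q [-0.12  0.35 -0.1   1.13 -0.   -0.01]
(-28, 3.5, 88, 90) shift [51.9 -1.3 -1.6] turn [-0.4 -0.  -0.1]
```

View pics/m1.png

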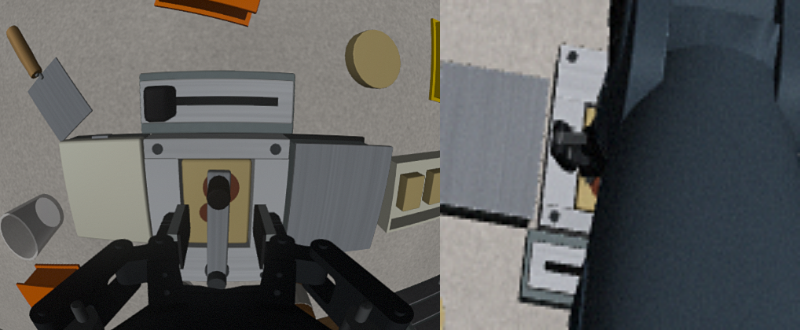

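The wrist view shows the knob (218,190) centred between the fingers (182,235) and (262,235). I'll go down around it.

Request:
{"fn": "drive_tool", "kwargs": {
  "motion": [
    [40,[20,-1,-2],[0,0,0]],
    [40,[40,-1,-2],[0,0,0]],
    [40,[51,-1,-2],[0,0,0]],
    [26,[51,-1,-2],[0,0,0]],
    [26,[51,-1,-2],[0,0,0]]
  ]
}}

```text
time: 2.58
eef_pos: [0.5598, -0.0699, 0.0903]
orientation: [-0.473, 0.526, 0.472, 0.527]
contact_force: [0.1, 0.6, 0.6]
gripper_width: 0.0259
```

```bash
python3 -c "
from h import *
where()"
```

```text
t 2.58 mould xy mm [-27.2   3.2] z 90.3 jaw deg 89.6 x [ 0.001 -0.    -1.   ] w 25.9 F [0.1 0.6 0.6] q [-0.12  0.38 -0.18  1.01 -0.   -0.02]
```

Request:
{"fn": "drive_tool", "kwargs": {
  "motion": [
    [26,[0,-1,-14],[-6,0,0]],
    [26,[0,-2,-24],[-11.5,0,0]],
    [26,[0,-5,-34],[-17,0,0]],
    [26,[0,-8,-44],[-23,0,0]],
    [26,[0,-13,-53],[-29,0,0]],
    [26,[0,-18,-62],[-34,0,0]],
    [26,[0,-24,-70],[-40,0,0]],
    [26,[0,-31,-78],[-46,0,0]]
  ]
}}

```text
time: 3.58
eef_pos: [0.5822, -0.1508, 0.0903]
orientation: [0.641, -0.299, -0.641, -0.299]
contact_force: [0.5, 1.1, -0.4]
gripper_width: 0.0258
```

```bash
python3 -c "
from h import *
where()
for t in (.9,1.0,1.1,1.2,1.3,1.4,1.5,1.57): go(76-104*np.cos(t),-104*np.sin(t),90,90+np.degrees(t))"
```

```text
t 3.58 mould xy mm [  3.3 -75.1] z 90.3 jaw deg 135.8 x [ 0.001  0.    -1.   ] w 25.8 F [ 0.5  1.1 -0.4] q [-0.25  0.44 -0.08  1.05  0.   -0.95]
(np.float64(11.3525632998509), np.float64(-81.46599860125828), 90, np.float64(141.5662015617741)) shift [  0.3  -1.1 -10.2] turn [-5.8 -0.   0.1]
(np.float64(19.80856018971346), np.float64(-87.51298242002123), 90, np.float64(147.29577951308232)) shift [  0.3  -2.6 -20.5] turn [-11.5  -0.    0.1]
(np.float64(28.826003371739958), np.float64(-92.68556544638929), 90, np.float64(153.02535746439057)) shift [  0.3  -5.2 -30.6] turn [-17.2  -0.    0.1]
(np.float64(38.314793534425945), np.float64(-96.93206494059153), 90, np.float64(158.75493541569878)) shift [  0.3  -8.8 -40.3] turn [-23.   -0.    0.1]
(np.float64(48.18012182304292), np.float64(-100.21005128338807), 90, np.float64(164.48451336700703)) shift [  0.3 -13.3 -49.7] turn [-28.7  -0.    0.1]
(np.float64(58.323417138374936), np.float64(-102.48677191879986), 90, np.float64(170.21409131831524)) shift [  0.3 -18.7 -58.6] turn [-34.4  -0.    0.1]
(np.float64(68.6433310265589), np.float64(-103.73947860682166), 90, np.float64(175.94366926962348)) shift [  0.3 -25.  -66.8] turn [-40.2  -0.1   0. ]
(np.float64(75.91718202208374), np.float64(-103.9999670249108), 90, np.float64(179.95437383553923)) shift [  0.3 -29.9 -72.2] turn [-44.2  -0.1   0. ]
```

Request:
{"fn": "drive_tool", "kwargs": {
  "motion": [
    [26,[0,-1,-10],[-6,0,0]],
    [26,[0,-3,-20],[-11.5,0,0]],
    [26,[0,-5,-31],[-17,0,0]],
    [26,[0,-9,-40],[-23,0,0]],
    [26,[0,-13,-50],[-29,0,0]],
    [26,[0,-19,-59],[-34,0,0]],
    [26,[0,-25,-67],[-40,0,0]],
    [26,[0,-30,-72],[-44,0,0]]
  ]
}}

```text
time: 4.58
eef_pos: [0.6511, -0.1873, 0.0901]
orientation: [0.706, -0.038, -0.706, -0.037]
contact_force: [-1.0, -0.8, 0.3]
gripper_width: 0.0262
```

```bash
python3 -c "
from h import *
where(); go(-97,-45,75,90); go(-97,-45,75,270)"
```

```text
t 4.58 mould xy mm [  75.5 -104.4] z 90.1 jaw deg 179.7 x [ 0.    -0.001 -1.   ] w 26.2 F [-1.  -0.8  0.3] q [-0.28  0.57  0.14  1.14 -0.   -1.74]
(-97, -45, 75, 90) shift [ 15.  -58.6 172.8] turn [89.7 -0.  -0. ]
(-97, -45, 75, 270) shift [ 15.  -58.6 172.8] turn [89.7 -0.  -0. ]
```

Request:
{"fn": "drive_tool", "kwargs": {
  "motion": [
    [36,[0,0,0],[0,0,0]],
    [36,[-25,0,0],[0,0,0]],
    [36,[-50,0,10],[8,0,0]],
    [36,[-50,-10,40],[18,0,0]],
    [36,[-50,-25,75],[28,0,0]],
    [36,[-50,-40,110],[38,0,0]],
    [36,[-50,-58,145],[48,0,0]],
    [36,[-50,-58,172],[58,0,0]]
  ]
}}

```text
time: 5.58
eef_pos: [0.4845, -0.1095, 0.1399]
orientation: [0.598, -0.378, -0.598, -0.378]
contact_force: [0.0, -0.7, 0.2]
gripper_width: 0.0361
```

```bash
python3 -c "
from h import *
where(); go(-97,-45,120,90)"
```

```text
t 5.58 mould xy mm [-98.  -43.8] z 139.9 jaw deg 121.2 x [ 0.001  0.    -1.   ] w 36.1 F [ 0.  -0.7  0.2] q [-0.22  0.24 -0.25  1.08  0.   -0.67]
(-97, -45, 120, 90) shift [19.9 -0.3 -1.5] turn [31.2 -0.   0. ]
```

Request:
{"fn": "drive_tool", "kwargs": {
  "motion": [
    [36,[0,0,-1],[10.5,0,0]],
    [36,[0,0,-1],[21,0,0]],
    [36,[0,0,-1],[31,0,0]],
    [36,[10,0,-1],[31,0,0]],
    [36,[20,0,-1],[31,0,0]],
    [36,[20,0,-1],[31,0,0]]
  ]
}}

```text
time: 6.32
eef_pos: [0.4856, -0.1114, 0.1182]
orientation: [-0.477, 0.522, 0.478, 0.521]
contact_force: [0.1, -0.5, 0.2]
gripper_width: 0.0358
```

```bash
python3 -c "
from h import *
where(); go(-97,-45,75,90);snap('wrist','w2');snap('scene','s2')
a=cv2.imread('pics/w2.png');b=cv2.imread('pics/s2.png')[170:280,160:320]
cv2.imwrite('pics/m2.png',np.hstack([cv2.resize(a,(400,300)),cv2.resize(b,(400,300))]))"
```

```text
t 6.33 mould xy mm [-96.7 -45.6] z 118.2 jaw deg 90.7 x [-0.002  0.    -1.   ] w 35.8 F [ 0.1 -0.5  0.2] q [-0.23  0.26 -0.29  1.03 -0.   -0.14]
(-97, -45, 75, 90) shift [43.2  0.2  0.6] turn [ 0.7  0.  -0.1]
```

View pics/m2.png

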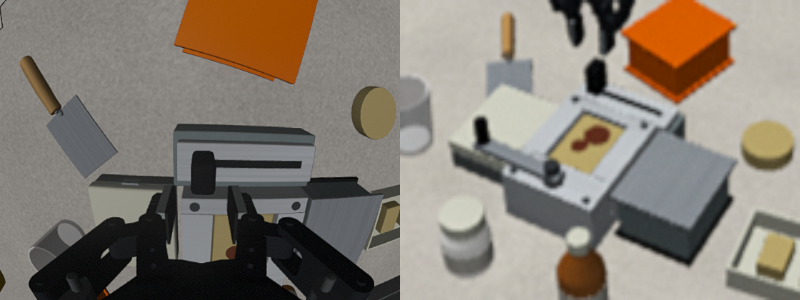

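The keeper now lies at about 90° over the slide box (knob at (480,128) in the right half of the picture). The ejector grip at (203,172) sits between the fingers at 167 and 236. I'll go down around it.

Request:
{"fn": "drive_tool", "kwargs": {
  "motion": [
    [36,[15,0,1],[0,0,0]],
    [36,[30,0,1],[0,0,0]],
    [36,[42,0,1],[0,0,0]],
    [25,[42,0,1],[0,0,0]],
    [25,[42,0,1],[0,0,0]]
  ]
}}

```text
time: 7.05
eef_pos: [0.4868, -0.1106, 0.0777]
orientation: [-0.477, 0.522, 0.477, 0.522]
contact_force: [0.1, -0.1, 0.6]
gripper_width: 0.025
```

Request:
{"fn": "drive_tool", "kwargs": {
  "motion": [
    [25,[0,0,12],[0,0,0]],
    [25,[0,0,25],[0,0,0]],
    [25,[0,0,38],[0,0,0]],
    [25,[0,0,51],[0,0,0]],
    [25,[0,0,63],[0,0,0]],
    [25,[0,0,75],[0,0,0]],
    [25,[0,0,85],[0,0,0]],
    [25,[0,0,91],[0,0,0]]
  ]
}}

```text
time: 8.05
eef_pos: [0.4958, -0.0192, 0.0779]
orientation: [-0.478, 0.522, 0.476, 0.522]
contact_force: [2.8, -5.0, 1.4]
gripper_width: 0.0249
```

```bash
python3 -c "
from h import *
where()"
```

```text
t 8.05 mould xy mm [-96.   47.2] z 77.9 jaw deg 90.6 x [ 0.002 -0.001 -1.   ] w 24.9 F [ 2.8 -5.   1.4] q [-0.04  0.29 -0.36  0.92 -0.    0.05]
```

Request:
{"fn": "drive_tool", "kwargs": {
  "motion": [
    [25,[0,0,1.5],[0,0,0]],
    [25,[0,0,3],[0,0,0]],
    [25,[0,0,3],[0,0,0]]
  ]
}}

```text
time: 8.43
eef_pos: [0.4957, -0.0178, 0.0778]
orientation: [-0.478, 0.523, 0.476, 0.522]
contact_force: [2.9, -9.0, 1.5]
gripper_width: 0.0248
```

```bash
python3 -c "
from h import *
where()"
```

```text
t 8.43 mould xy mm [-96.2  48.5] z 77.8 jaw deg 90.6 x [ 0.001 -0.003 -1.   ] w 24.8 F [ 2.9 -9.   1.5] q [-0.03  0.29 -0.36  0.92 -0.    0.06]
```

Request:
{"fn": "drive_tool", "kwargs": {
  "motion": [
    [36,[0,0,-1],[0,0,0]],
    [36,[-10,0,-2],[0,0,0]],
    [40,[-35,0,-2],[0,0,0]],
    [50,[-62,0,-2],[0,0,0]],
    [50,[-62,0,-2],[0,0,0]]
  ]
}}

```text
time: 9.05
eef_pos: [0.496, -0.0187, 0.1416]
orientation: [-0.478, 0.521, 0.476, 0.523]
contact_force: [0.2, -0.5, -1.1]
gripper_width: 0.0499
```

```bash
python3 -c "
from h import *
where();go(0,-60,140,180); go(0,-60,140,0)
snap('scene','s3');snap('top','t3')
a=cv2.imread('pics/t3.png')[140:260,260:420];b=cv2.imread('pics/s3.png')[170:280,160:320]
cv2.imwrite('pics/m3.png',np.hstack([cv2.resize(a,(400,300)),cv2.resize(b,(400,300))]))"
```

```text
t 9.05 mould xy mm [-95.8  47.7] z 141.6 jaw deg 90.6 x [ 0.004  0.    -1.   ] w 49.9 F [ 0.2 -0.5 -1.1] q [-0.04  0.24 -0.25  1.08  0.    0.05]
(0, -60, 140, 180) shift [   1.8  -94.6 -108.7] turn [-89.4  -0.1   0.2]
(0, -60, 140, 0) shift [   1.8  -94.6 -108.7] turn [-89.4  -0.1   0.2]
```

View pics/m3.png

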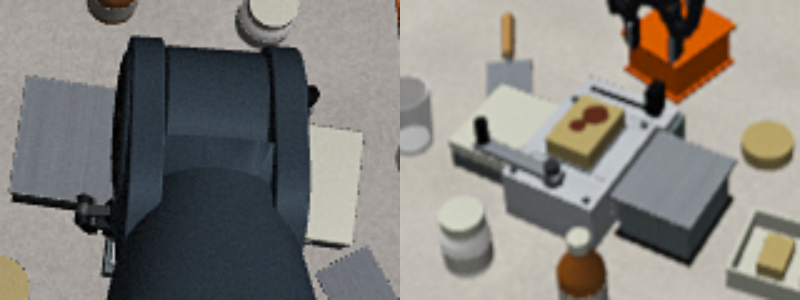

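In the scene view the block stands proud of the deck (585,130) and the grip is at the far end (655,98). Next I'll move behind its -y face.

Request:
{"fn": "drive_tool", "kwargs": {
  "motion": [
    [50,[0,-12,-13],[-10.5,0,0]],
    [50,[0,-24,-26],[-21,0,0]],
    [50,[0,-36,-40],[-31.5,0,0]],
    [50,[0,-48,-55],[-42,0,0]],
    [50,[0,-60,-69],[-52.5,0,0]],
    [50,[0,-72,-83],[-63,0,0]],
    [50,[0,-84,-97],[-73.5,0,0]],
    [50,[0,-95,-109],[-84,0,0]]
  ]
}}

```text
time: 10.15
eef_pos: [0.5792, -0.1364, 0.138]
orientation: [-0.703, 0.067, 0.705, 0.067]
contact_force: [0.3, -0.1, 0.4]
gripper_width: 0.0501
```

```bash
python3 -c "
from h import *
where();go(0,-60,73,180)
z=load('s3');P=cloud(z).reshape(-1,3);m=np.c_[(P[:,:2]-T)@A,P[:,2]]*1e3
k=(z['d'].ravel()>0)&(abs(m[:,0])<35)&(abs(m[:,1])<22)&(m[:,2]<105);print('block top z',np.percentile(m[k,2],[10,50,90]))
k=(z['d'].ravel()>0)&(m[:,0]<-80)&(m[:,0]>-120)&(m[:,2]>85)&(m[:,2]<105)&(abs(m[:,1])<70);print('grip',k.sum(),m[k].mean(0),m[k].min(0),m[k].max(0))
k=(z['d'].ravel()>0)&(abs(m[:,1]+104)<40)&(m[:,2]>100)&(m[:,2]<118)&(abs(m[:,0]-70)<50);print('knob',k.sum(),m[k].mean(0))
"
```

```text
t 10.15 mould xy mm [ -1.1 -61. ] z 138.0 jaw deg 174.9 x [-0.002  0.001 -1.   ] w 50.1 F [ 0.3 -0.1  0.4] q [-0.23  0.4  -0.02  1.15  0.   -1.61]
(0, -60, 73, 180) shift [65.  -1.1 -1.2] turn [-5.1  0.1  0. ]
block top z [91.75540539 94.20657336 96.97393773]
grip 52 [-92.48938758  47.03168653  93.08444075] [-110.52000412   35.54029869   85.44757691] [-80.50455697  56.73784978  99.68698419]
knob 36 [  74.21580094 -103.76455014  108.80068923]
```

Request:
{"fn": "drive_tool", "kwargs": {
  "motion": [
    [50,[20,0,-1],[-5,0,0]],
    [50,[40,0,-1],[-5,0,0]],
    [50,[55,0,-1],[-5,0,0]],
    [50,[65,0,-1],[-5,0,0]],
    [50,[65,0,-1],[-5,0,0]]
  ]
}}

```text
time: 10.78
eef_pos: [0.5801, -0.1361, 0.0736]
orientation: [-0.706, 0.038, 0.707, 0.038]
contact_force: [-0.3, 0.6, -0.4]
gripper_width: 0.0503
```

```bash
python3 -c "
from h import *
where();go(0,-43,73,180);go(0,83,73,180)
snap('wrist','w4');snap('scene','s4')
a=cv2.imread('pics/w4.png');b=cv2.imread('pics/s4.png')[170:280,160:320]
cv2.imwrite('pics/m4.png',np.hstack([cv2.resize(a,(400,300)),cv2.resize(b,(400,300))]))"
```

```text
t 10.78 mould xy mm [ -0.3 -60.7] z 73.6 jaw deg 179.6 x [-0.001  0.    -1.   ] w 50.3 F [-0.3  0.6 -0.4] q [-0.23  0.45 -0.12  1.01 -0.   -1.69]
(0, -43, 73, 180) shift [  0.6 -17.7  -0.1] turn [-0.4  0.1  0. ]
(0, 83, 73, 180) shift [   0.6 -143.7    0.8] turn [-0.4  0.1  0. ]
```

View pics/m4.png

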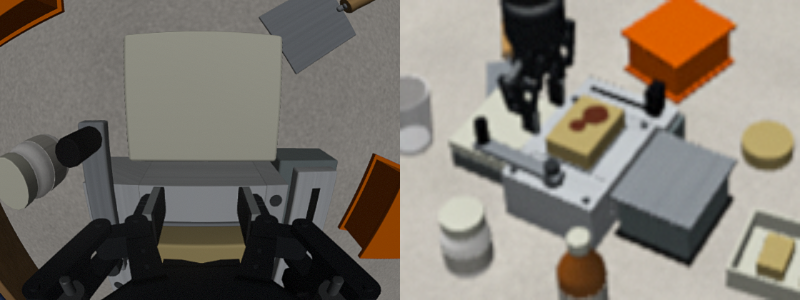

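Both fingers are behind the block's -y face and clear of the keeper on the left of the wrist view. I'll push.

Request:
{"fn": "drive_tool", "kwargs": {
  "motion": [
    [50,[0,-8,0],[0,0,0]],
    [50,[0,-15,0],[0,0,0]],
    [50,[0,-20,0],[0,0,0]],
    [50,[0,-26,0],[0,0,0]],
    [50,[0,-33,0],[0,0,0]],
    [50,[0,-40,0],[0,0,0]],
    [50,[0,-48,0],[0,0,0]],
    [50,[0,-56,0],[0,0,0]]
  ]
}}

```text
time: 11.88
eef_pos: [0.5867, -0.0801, 0.0743]
orientation: [-0.706, 0.038, 0.706, 0.038]
contact_force: [0.1, -2.1, 1.5]
gripper_width: 0.0501
```

```bash
cat >> h.py <<'E'
def block(fn):
    z=load(fn);P=cloud(z).reshape(-1,3);m=np.c_[(P[:,:2]-T)@A,P[:,2]]*1e3;c=z['p'].reshape(-1,3).astype(int)
    k=(z['d'].ravel()>0)&(abs(m[:,0])<90)&(m[:,1]>-45)&(m[:,1]<200)&(m[:,2]>84)&(m[:,2]<103)&(c[:,2]-c[:,0]>25)
    q=m[k]; print('block',k.sum(),'z med',np.median(q[:,2]).round(1),'min/max',np.percentile(q,[1,99],axis=0).round(1)[:,:2].tolist(),'rect',cv2.minAreaRect(q[:,:2].astype(np.float32)))
E
python3 -c "
from h import *
where();snap('scene','s5');block('s4');block('s5')"
```

```text
t 11.88 mould xy mm [ 0.7 -4.3] z 74.3 jaw deg 179.6 x [-0. -0. -1.] w 50.1 F [ 0.1 -2.1  1.5] q [-0.14  0.44 -0.13  1.   -0.   -1.6 ]
block 428 z med 93.6 min/max [[-41.9, -29.3], [46.3, 32.1]] rect ((1.4569549560546875, 1.0659637451171875), (65.00679779052734, 92.14862060546875), 88.254638671875)
block 448 z med 93.5 min/max [[-42.2, 8.7], [47.2, 70.7]] rect ((2.6810836791992188, 39.59672927856445), (95.18681335449219, 63.59869384765625), 1.069027304649353)
```

Request:
{"fn": "drive_tool", "kwargs": {
  "motion": [
    [50,[0,-6,0],[0,0,0]],
    [50,[0,-12,0],[0,0,0]],
    [50,[0,-19,0],[0,0,0]],
    [50,[0,-26,0],[0,0,0]],
    [50,[0,-33,0],[0,0,0]],
    [50,[0,-40,0],[0,0,0]],
    [50,[0,-47,0],[0,0,0]],
    [50,[0,-54,0],[0,0,0]]
  ]
}}

```text
time: 12.92
eef_pos: [0.5925, -0.0265, 0.0743]
orientation: [-0.706, 0.038, 0.706, 0.038]
contact_force: [0.1, -0.9, 0.1]
gripper_width: 0.05
```

```bash
python3 -c "
from h import *
where();snap('scene','s6');block('s6')"
```

```text
t 12.93 mould xy mm [ 1.  49.7] z 74.3 jaw deg 179.6 x [-0. -0. -1.] w 50.0 F [ 0.1 -0.9  0.1] q [-0.04  0.44 -0.12  1.   -0.   -1.51]
block 453 z med 91.8 min/max [[-43.3, 62.9], [45.7, 124.4]] rect ((1.3738365173339844, 93.43730926513672), (62.7080192565918, 91.8309097290039), 88.93551635742188)
```

Request:
{"fn": "drive_tool", "kwargs": {
  "motion": [
    [50,[0,-6,0],[0,0,0]],
    [50,[0,-12,0],[0,0,0]],
    [50,[0,-18,0],[0,0,0]],
    [50,[0,-24,0],[0,0,0]],
    [50,[0,-30,0],[0,0,0]],
    [50,[0,-34,0],[0,0,0]],
    [50,[0,-34,0],[0,0,0]]
  ]
}}

```text
time: 13.85
eef_pos: [0.5963, 0.0073, 0.0743]
orientation: [0.706, -0.038, -0.706, -0.038]
contact_force: [-0.7, 0.4, 0.2]
gripper_width: 0.0502
```

```bash
python3 -c "
from h import *
where();snap('scene','s7');block('s7')
b=cv2.imread('pics/s7.png')[170:280,160:320]
cv2.imwrite('pics/m7.png',cv2.resize(b,(640,440)))"
```

```text
t 13.85 mould xy mm [ 1.3 83.7] z 74.3 jaw deg 179.6 x [ 0.  0. -1.] w 50.2 F [-0.7  0.4  0.2] q [ 0.01  0.45 -0.12  1.01  0.   -1.45]
block 454 z med 90.9 min/max [[-43.5, 96.7], [45.9, 158.5]] rect ((0.9597587585449219, 126.62886047363281), (91.91099548339844, 64.4286880493164), 0.33290767669677734)
```

View pics/m7.png

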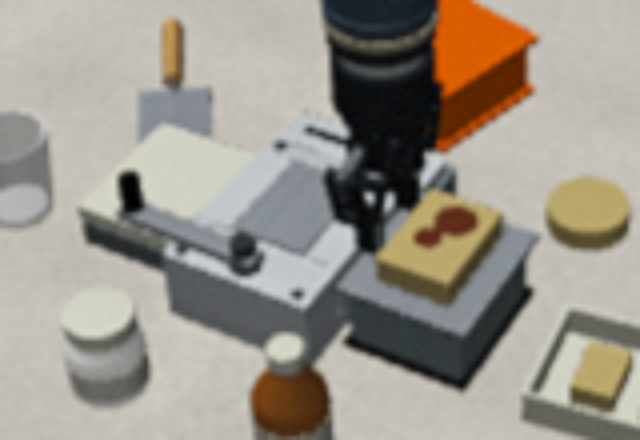

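The block lies flat and centred on the stand (440,245): its centre is at y about 126.6 and its top at about 91 mm. I'll back off, rise and return to the ejector grip.

Request:
{"fn": "drive_tool", "kwargs": {
  "motion": [
    [50,[0,12,0],[0,0,0]],
    [50,[-10,28,0],[0,0,0]],
    [45,[-40,32,0],[0,0,0]],
    [40,[-66,32,0],[8,0,0]],
    [36,[-66,32,25],[18,0,0]],
    [36,[-66,32,50],[28,0,0]],
    [36,[-66,34,75],[38,0,0]],
    [36,[-66,36,97],[48,0,0]]
  ]
}}

```text
time: 14.9
eef_pos: [0.495, -0.0195, 0.1411]
orientation: [0.629, -0.324, -0.628, -0.324]
contact_force: [-0.4, -0.2, 0.3]
gripper_width: 0.0363
```

```bash
python3 -c "
from h import *
where();go(-97,45,120,90)"
```

```text
t 14.9 mould xy mm [-96.8  46.7] z 141.1 jaw deg 131.2 x [ 0.001 -0.    -1.   ] w 36.3 F [-0.4 -0.2  0.3] q [-0.04  0.24 -0.26  1.08 -0.   -0.66]
(-97, 45, 120, 90) shift [21.1  1.3 -1.1] turn [41.2 -0.   0. ]
```

Request:
{"fn": "drive_tool", "kwargs": {
  "motion": [
    [36,[0,1,-1],[10.5,0,0]],
    [36,[0,1,-1],[21,0,0]],
    [36,[0,1,-1],[31.5,0,0]],
    [36,[5,1,-1],[41,0,0]],
    [36,[25,1,-1],[41,0,0]],
    [36,[45,1,-1],[41,0,0]],
    [36,[63,1,-1],[41,0,0]],
    [25,[63,1,-1],[41,0,0]]
  ]
}}

```text
time: 15.9
eef_pos: [0.4948, -0.0208, 0.077]
orientation: [-0.476, 0.523, 0.477, 0.522]
contact_force: [-0.2, -0.1, -0.4]
gripper_width: 0.0251
```

```bash
python3 -c "
from h import *
where();go(-97,-48,78,90)"
```

```text
t 15.9 mould xy mm [-96.8  45.5] z 77.0 jaw deg 90.5 x [-0.002 -0.    -1.   ] w 25.1 F [-0.2 -0.1 -0.4] q [-0.04  0.29 -0.36  0.92 -0.    0.05]
(-97, -48, 78, 90) shift [ -1.    1.1 -93.5] turn [ 0.5 -0.  -0.1]
```

Request:
{"fn": "drive_tool", "kwargs": {
  "motion": [
    [25,[0,0,-13],[0,0,0]],
    [25,[0,0,-26],[0,0,0]],
    [25,[0,0,-39],[0,0,0]],
    [25,[0,0,-52],[0,0,0]],
    [25,[0,0,-65],[0,0,0]],
    [25,[0,0,-78],[0,0,0]],
    [25,[0,0,-88],[0,0,0]],
    [25,[0,1,-93],[0,0,0]]
  ]
}}

```text
time: 16.9
eef_pos: [0.4867, -0.113, 0.0774]
orientation: [-0.477, 0.522, 0.476, 0.523]
contact_force: [3.9, 10.9, 2.6]
gripper_width: 0.025
```

Request:
{"fn": "drive_tool", "kwargs": {
  "motion": [
    [25,[0,0,-1.5],[0,0,0]],
    [25,[0,0,-3],[0,0,0]],
    [25,[0,0,-3],[0,0,0]]
  ]
}}

```text
time: 17.27
eef_pos: [0.4868, -0.1132, 0.0774]
orientation: [-0.476, 0.52, 0.478, 0.523]
contact_force: [3.1, 15.0, 0.7]
gripper_width: 0.0247
```

```bash
python3 -c "
from h import *
where()"
```

```text
t 17.27 mould xy mm [-95.4 -47.3] z 77.4 jaw deg 90.7 x [ 0.002  0.005 -1.   ] w 24.7 F [ 3.1 15.   0.7] q [-0.23  0.3  -0.35  0.92  0.01 -0.14]
```

It's at the stop: the force rose to 15 N with no further motion. I'll release and rise clear.

Request:
{"fn": "drive_tool", "kwargs": {
  "motion": [
    [36,[0,0,4],[0,0,0]],
    [36,[0,0,4],[0,0,0]],
    [36,[-30,0,4],[0,0,0]],
    [36,[-80,0,4],[0,0,0]],
    [36,[-120,20,4],[0,0,0]],
    [36,[-120,60,4],[0,0,0]],
    [36,[-120,60,4],[0,0,0]]
  ]
}}

```text
time: 18.15
eef_pos: [0.4245, -0.1061, 0.198]
orientation: [-0.477, 0.523, 0.476, 0.522]
contact_force: [0.0, 0.2, 0.8]
gripper_width: 0.036
```

```bash
python3 -c "
from h import *
where();snap('scene','s8');block('s8')
z=load('s8');P=cloud(z).reshape(-1,3);m=np.c_[(P[:,:2]-T)@A,P[:,2]]*1e3;d=z['d'].ravel()>0
k=d&(m[:,0]<-80)&(m[:,0]>-120)&(m[:,2]>85)&(m[:,2]<103)&(abs(m[:,1])<70);print('grip',k.sum(),m[k].mean(0))
k=d&(abs(m[:,1]+104)<40)&(m[:,2]>100)&(m[:,2]<118)&(abs(m[:,0]-70)<50);print('knob',k.sum(),m[k].mean(0))
b=z['p'][170:280,160:320]
cv2.imwrite('pics/m8.png',cv2.resize(b,(640,440)))"
```

```text
t 18.15 mould xy mm [-158.1  -46.5] z 198.0 jaw deg 90.5 x [ 0.    -0.001 -1.   ] w 36.0 F [0.  0.2 0.8] q [-0.24  0.1  -0.27  1.2  -0.   -0.15]
block 455 z med 90.7 min/max [[-42.3, 96.6], [46.8, 158.9]] rect ((2.514354705810547, 127.72460174560547), (63.30447769165039, 92.96453857421875), 89.66886138916016)
grip 46 [-93.59201937 -42.44244068  92.87838443]
knob 37 [  73.93866467 -103.7998167   108.22660438]
```

View pics/m8.png

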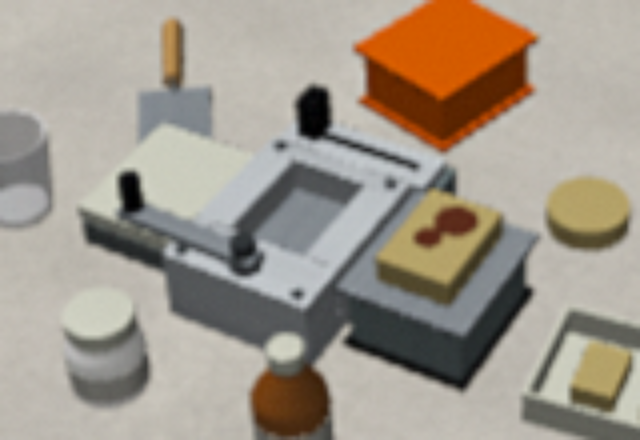

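The cavity is empty with the ejector down, the grip is at its start end (313,112), the block lies on the stand (440,245) and the keeper is clear (130,190). Handing in.

```bash
python3 -c "
from workcell import order
print(order.sign_off())"
```

```text
the job is handed in; nothing more can be done
None
```

The block is demoulded and lies flat on the steel stand, and the job was handed in at about 18 s of the 54 s allowed. The hand-in reports no verdict, so what follows comes from my own last checks.

- **Keeper:** I swung it about 88° to the slide-box side. It measured the same at the end, well beyond the 70° needed.
- **Ejector up:** I pushed the grip until it met its far stop. The block rose to a measured top height of about 94 mm, against 93 mm expected.
- **Block:** I pushed it across with two fingers at its face. Its centre is within about 2 mm of the stand's centre, and its top is at 90.7 mm, against 90 mm for lying on the plate. It showed no visible tilt and stayed put after I let go.
- **Ejector back:** I pushed the grip to its starting stop, where the force rose to 15 N without further motion. In the camera depth the two grip positions are 89.5 mm apart, against 90 mm of travel. The readings differ from the nominal positions by 2 to 3 mm, which I put down to camera calibration.
- **Other things:** The objects around the mould look unmoved by eye in the last picture. I did not measure them again. The arm is clear of everything.

No check failed or disagreed beyond those few millimetres.

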